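# Slide the steel pot along and put the carton on the sloped ledge

## Robot

A 7-joint arm with a two-finger parallel gripper is mounted at the origin on the work surface. World frame = base frame: x ahead of the robot, y to its left, z up, the work surface at z = 0. Lengths are in m, angles in rad, forces in N, time in s.
With the tool pointing down it reaches from about 0.4 to 0.85 m from the base axis. Payload 4.4 kg.
Tool frame: the origin (TCP) lies between the finger pads, 19 mm behind the fingertips; this is the grasp point; z points along the fingers, y is the line along which they close (so a half turn about z gives the same grasp; the last joint's range is limited). The gripper opens to 94 mm and grips with 3 to 60 N. Pads are 16 mm wide; open, the fingers measure 119 mm over their backs; the gripper's body (75 mm by 177 mm) begins 78 mm behind the grasp point.
Start: joints at [1.166, 0.628, 0.038, 1.517, -0.027, 0.996, -0.02], TCP at [0.216, -0.613, 0.224] pointing down, gripper open.
Joint ranges: [-3.06, 3.06], [-0.37, 2.12], [-1.25, 1.32], [0.18, 2.47], [-1.1, 4.24], [0.23, 1.98], [-2.94, 2.94]. Speed limits (rad/s): [2.57, 2.57, 3.14, 3.14, 3.14, 3.14, 3.14].

## Interface

Orientations are given as a 3x3 rotation matrix whose columns are the frame's x, y, z axes.
In Python, from cell import env, vision, workorder gives the robot as it stands.
- The arm moves only by the shell command python3 -m inch 'ROWS'. ROWS is JSON, a list of rows, each an object of numbers: "x", "y", "z": the shift along the tool's x, y, z in m; "spin": the turn about the tool's z in rad; "jaw": the opening, from 0 (shut) to 1 (fully open). In form: [{"x": .., "y": .., "z": .., "spin": .., "jaw": ..}, ...]. A call has 1 to 12 rows; each row is the pose to reach, as a shift and turn from the pose commanded when the call began, along the tool's axes at that moment; what a row does not reach only later rows make up. A row lasts 1/10 s, in which the tool goes at most 50 mm and 8.59 degrees, less where a joint would pass 70% of its speed; a pose out of reach is approached as far as the arm can. A call with a gripper value outside its range is refused whole. The fingers move at their own pace and stop on an object; the grip force is fixed at half the most. Time passes only in rows, so rows that repeat a pose let the fingers close. It gives the time, the measured TCP pose, the force, the opening and the grip force at its end, in the units of the state.
- env.sense(): the state, without advancing time (a new reading comes with each control period).
- vision.get_image(name): name is "scene" or "top" or "wrist"; returns a dict with "pixels" (384x512x3 uint8, red, green, blue), "fx", "fy", "cx", "cy" (pixels), "position" and "orientation" of the camera in the world. Camera axes: x right, y up, looking along -z (the intrinsics and any distortion apply to the point x, -y, -z); pixel columns grow to the right and rows downward; lengths in m; the calibration is good to about 2 mm. A picture is of the moment at which its call begins. There is no depth.
- workorder.hand_in(): hands the job in; it is judged then, once.
The state is a dict: "t": time; "joint_pos": joint angles; "qvel": joint speeds; "joint_efforts": joint torques, N m; "tool_pos": TCP position; "tcp_rot": TCP orientation; "ft_force": force on the tool from outside, world axes, zero at the start; "ft_torque": the same for the moment, N m; "gripper_width": finger opening in m; "grasp_force": force on a finger pad.
Only numpy, scipy, OpenCV 4.12 (cv2) and the standard library are available. Lean on these libraries where they do the work, as an engineer would, in place of code of your own. Each camera call takes 0.05 s, during which the arm holds its last target. There are 200 camera calls.

## Task

To get at the sloped ledge, first slide the lidded steel pot along the bench, without lifting or tipping it, from the painted ring in front of it to the empty ring beside it, standing wholly inside that ring. Then pick up the small carton and set it down, not drop it, lying flat on the sloped ledge under the wire shelf, long side up the slope, squarely and without sticking out past the ledge's sides or over its lip. Leave the jar, the bottle and the brush cup standing where they are.

Things in the scene. Friction and masses are not known exactly. Their poses are not given: they have to be found in the camera images.
- pot: Closed round steel pot, 120 mm across, 50 mm tall to the top of its fixed lid, 0.4 to 0.75 kg. A black bar grip stands on the lid on two legs: 52 mm long along the pot's x, 14 mm wide along its y, from 69 to 85 mm above the bench, gap under it 19 mm. Origin: centre of the underside. It starts in a painted ring just in front of the ledge.
- mark: The empty place: a dark ring painted flat on the bench, 144 mm inside and 154 mm outside diameter. Origin: its centre, on the bench. It lies about 175 mm to the left or right of the identical ring in which the pot starts, with the jar on the other side.
- stand: White shelf unit, 460 mm wide (y). Origin: on the bench under the ledge's centre; x away from the robot. Base plate 6 mm thick, x = 0 to 110 mm. Upper wire shelf with stock: front rail (x = -15 to -7 mm, 272 to 296 mm above the bench), rods along y to x = 85 mm; too near above the ledge for a tool pointing straight down. Uprights 24 mm square at x = 70, y = +-215 mm.
- ledge: Sloped ledge of the shelf unit: a plate 94 mm long up the slope, 74 mm wide, nothing beside it, sloping 35 degrees down towards the robot. Origin: centre of its upper surface, 85 mm above the bench; x up the slope (away from the robot), y along the shelf, z square out of the surface. A lip 14 mm high and 6 mm thick closes its lower end, inner face at x = -47 mm.
- carton: Small plain carton, solid, 80 mm (its x) by 50 mm (its y) by 36 mm (its z), with a lengthwise paper band, about 0.14 kg. Origin: centre of its underside. It starts lying flat on the bench, left or right at the front. Either way up and either end first will do.
- carton_mid (a point): The middle of the carton, 18 mm above its underside; same axes as the carton.
- jar: Bystander: white jar with black lid, 54 mm across, 75 mm tall. Origin: centre of the underside.
- bottle: Bystander: grey bottle, 50 mm across, 130 mm tall, at the front away from the carton, on the other side. Origin: centre of the underside.
- cup: Bystander: black cup with make-up brushes, 66 mm across, about 140 mm tall with the brushes, standing on the shelf unit's base plate beside the ledge. Origin: centre of the underside.
Things that resemble listed ones, but are neither listed nor needed, are in the scene too. Of the things like the pot, leave any that is orange; of the rest the larger one is meant.

How it is judged:
On the way, in this order (a step that is already met when the one before it is completed fails the run):
1. the pot stands upright and still inside the empty ring (horizontal distance between pot and mark below 0.012 m and angle between pot's own z axis and vertical below 0.05 rad and linear speed of pot below 0.02 m/s), for 0.2 s.
2. the carton lies flat and square on the sloped ledge (x of carton_mid in the frame of ledge between -0.014 and 0.014 m and y of carton_mid in the frame of ledge between -0.014 and 0.014 m and z of carton_mid in the frame of ledge between 0.012 and 0.024 m and angle between the z axis of carton and the z axis of ledge, either way round below 0.12 rad and angle between the x axis of carton and the x axis of ledge, either way round below 0.2 rad and linear speed of carton below 0.02 m/s), for 0.2 s.
At the end, for the whole second after the job is handed in: Pot upright, still, inside the formerly empty ring (centre within 12 mm). Carton still and flat on the ledge: its middle within 14 mm of the ledge's middle along and across, 12 to 24 mm off the surface; parallel to it within 0.12 rad, long side up the slope within 0.2 rad (all of step 1 and all of step 2 and angular speed of carton below 0.1 rad/s); the robot touches nothing.
It fails at once if the pot is lifted more than 10 mm off the bench or tipped more than 0.2 rad (height (world z) of pot above 0.01 m or angle between pot's own z axis and vertical above 0.2 rad).
It fails at once if the carton is dropped or thrown (moves faster than 0.5 m/s with no finger on it) (linear speed of carton above 0.5 m/s and contact force between the fingers and carton below 0.05 N).
It fails at once if the jar is moved more than 25 mm or tipped more than 0.35 rad (distance of jar from where it was at the start of the episode above 0.025 m or angle between jar's own z axis and vertical above 0.35 rad).
It fails at once if the bottle is moved more than 25 mm or tipped more than 0.35 rad (distance of bottle from where it was at the start of the episode above 0.025 m or angle between bottle's own z axis and vertical above 0.35 rad).
It fails at once if the cup is moved more than 25 mm or tipped more than 0.35 rad (distance of cup from where it was at the start of the episode above 0.025 m or angle between cup's own z axis and vertical above 0.35 rad).
It also fails if it takes over 54 s, if anything falls off the work surface, if the arm or the gripper's body presses on something with over 40 N, if the wrist force passes 120 N, or if a joint passes its speed limit or range.

## Working session

There is one attempt and no reset: what is moved stays moved. The work goes in short steps, Python scripts to look and compute and a shell command to move; the robot and the scene stay as the last step left them, time stands still between calls to the robot, and variables do not carry over. Pictures are saved under pics/ and viewed, at most 10 in all, crops included, and the job is handed in when it is done.

```bash
mkdir -p pics; ls
cat > h.py <<'E'
from cell import env, vision, workorder
import numpy as np, cv2
def snap(n,f=None):
    im=vision.get_image(n)
    if f: cv2.imwrite('pics/'+f,cv2.cvtColor(im['pixels'],cv2.COLOR_RGB2BGR))
    return im
def ray(im,u,v):
    d=np.array([(u-im['cx'])/im['fx'],-(v-im['cy'])/im['fy'],-1.0])
    return np.array(im['position']),np.array(im['orientation'])@d
def onz(im,u,v,z):
    p,d=ray(im,u,v); return p+d*(z-p[2])/d[2]
def proj(im,P):
    q=np.array(im['orientation']).T@(np.array(P)-im['position'])
    return im['cx']+im['fx']*q[0]/-q[2], im['cy']-im['fy']*q[1]/-q[2]
E
python3 - <<'E'
from h import *
s=env.sense(); print(s)
for n in ('scene','top'):
    im=snap(n,n+'1.png'); print({k:v for k,v in im.items() if k!='pixels'})
E
```

```text
pics
{'t': 0.0, 'joint_pos': array([ 1.16616759,  0.62933805,  0.03846177,  1.51832477, -0.02703584,
        0.99632243, -0.02000388]), 'qvel': array([ 0.0002053 , -0.00137623, -0.00039086, -0.00129861,  0.00044871,
       -0.00060475,  0.00131806]), 'joint_efforts': array([ 4.06974741e-04, -5.49720097e+01,  1.14390336e+00, -1.86634809e+01,
       -5.21501584e-02,  2.37293617e-02,  1.39864906e-04]), 'tool_pos': array([ 0.21586916, -0.61244779,  0.22337352]), 'tcp_rot': array([[ 9.43157392e-01,  3.32345813e-01, -6.27831019e-04],
       [ 3.32346406e-01, -9.43155739e-01,  1.76604686e-03],
       [-5.20414803e-06, -1.87431753e-03, -9.99998243e-01]]), 'ft_force': array([ 0.38032835,  0.14370147, -0.74616909]), 'ft_torque': array([-0.02162528, -0.03732318,  0.0526116 ]), 'grasp_force': 0.0, 'gripper_width': 0.09415507226696747}
{'fx': 452.9652978099943, 'fy': 452.9652978099943, 'cx': 255.47709280531953, 'cy': 186.8997384420036, 'position': array([ 0.92941585, -0.67906083,  0.86859931]), 'orientation': array([[ 0.87322476, -0.3493979 ,  0.33970521],
       [ 0.48730721,  0.63064342, -0.60400378],
       [-0.0031952 ,  0.69297185,  0.72095756]])}
{'fx': 378.5192474235853, 'fy': 378.5192474235853, 'cx': 252.9678825706629, 'cy': 191.06813077449726, 'position': array([ 0.50083481, -0.01438269,  1.12309481]), 'orientation': array([[ 1.02883028e-02,  9.97363159e-01, -7.18392654e-02],
       [-9.99946819e-01,  1.02104433e-02, -1.45095763e-03],
       [-7.13620937e-04,  7.18503729e-02,  9.97415167e-01]])}
```

View pics/scene1.png

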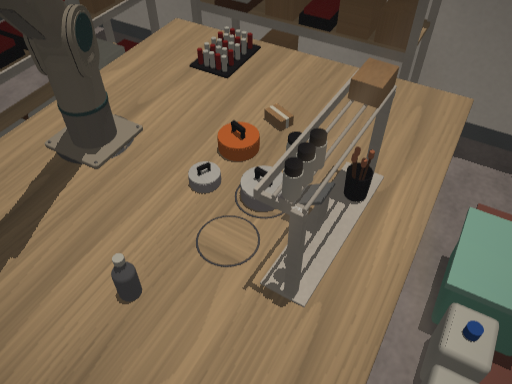

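View pics/top1.png

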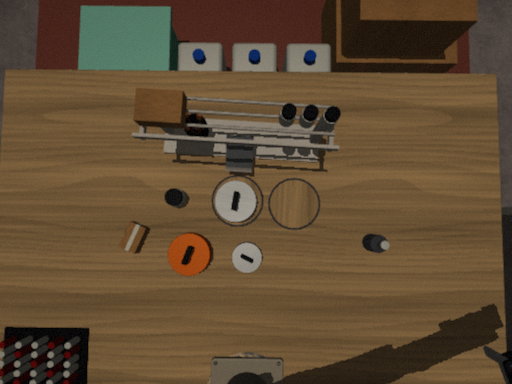

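The candidates like the pot are the orange one at top (189,254), a small steel one at (247,257) and the larger steel one at (236,201). I take the last: it is not orange, it is the larger of the steel two, and it stands in a ring. The empty ring is at (294,204), the carton at (134,237), the jar at (176,198), the bottle at (376,243) and the ledge at about (240,153). An enlarged crop follows to confirm this.

Run:
```python
from h import *
im=snap('top'); p=im['pixels']; hsv=cv2.cvtColor(p,cv2.COLOR_RGB2HSV); g=cv2.cvtColor(p,cv2.COLOR_RGB2GRAY)
b=cv2.cvtColor(p,cv2.COLOR_RGB2BGR)
c=cv2.resize(b[85:285,110:330],None,fx=3.6,fy=3,interpolation=cv2.INTER_CUBIC) if 0 else cv2.resize(b[85:285,110:376],None,fx=3,fy=3,interpolation=cv2.INTER_CUBIC)
cv2.imwrite('pics/crop1.png',c)
def blobs(m,x0,x1,y0,y1,mn=20):
    n,l,s,ce=cv2.connectedComponentsWithStats(m[y0:y1,x0:x1].astype(np.uint8))
    for i in range(1,n):
        if s[i,4]>mn:
            ys,xs=np.where(l==i); pts=np.c_[xs+x0,ys+y0].astype(np.float32)
            (u,v),wh,a=cv2.minAreaRect(pts); cc,r=cv2.minEnclosingCircle(pts)
            print(s[i,4],'cen',ce[i]+[x0,y0],'rect',np.round([u,v,*wh,a],1),'circ',np.round([*cc,r],1))
print('bar'); blobs(g<45,222,250,185,218,10)
print('pot steel'); blobs((hsv[...,1]<45)&(g>90),205,268,174,232)
print('ring dark'); blobs((g<85)&(hsv[...,1]<110),262,326,172,236)
print('carton'); blobs((hsv[...,1]<60)&(g>120),112,156,215,260,10)
print('bottle',onz(im,384,245,.13)); 
for n,u,v,z in(('pot',236,201,.05),('mark',294,204,0),('jar',174,195,.075),('carton',134,237,.036),('ledge',240,153,.085)): print(n,onz(im,u,v,z))
```

```text
bar
93 cen [235.25806452 200.41935484] rect [235.3 200.5   5.5  17.3  11.3] circ [235.5 200.5   8.6]
pot steel
1216 cen [235.27796053 201.10526316] rect [235.5 201.   40.3  40.3  45. ] circ [235.3 200.8  20.7]
ring dark
315 cen [293.60952381 203.65396825] rect [293.5 203.5  51.   51.   90. ] circ [293.7 203.7  26.2]
carton
81 cen [131.87654321 236.90123457] rect [131.7 237.1   2.9  27.3  24.8] circ [132.5 237.5  13.7]
bottle [ 0.4351099  -0.35545383  0.13      ]
pot [0.54938335 0.03502404 0.05      ]
mark [ 0.54450333 -0.13489013  0.        ]
jar [0.56314502 0.20611032 0.075     ]
carton [0.44418349 0.32549286 0.036     ]
ledge [0.68094345 0.02413106 0.085     ]
```

View pics/crop1.png

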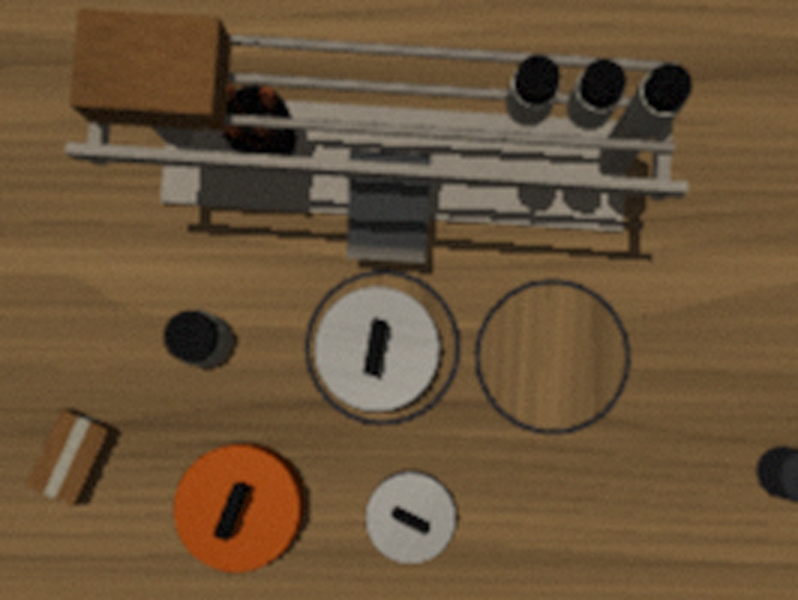

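The crop shows the large steel pot in its ring at about (235,201) with the bar nearly along world x. The empty ring is to its right at (294,204), and the jar is on the other side. That confirms the pot. The stand is turned slightly, because its rail slopes in the image.

```bash
cat >> h.py <<'E'
def go(x,y,z,yaw=None):
    s=env.sense(); R=s['tcp_rot']; d=R.T@(np.array([x,y,z])-s['tool_pos'])
    cy=np.arctan2(R[1,0],R[0,0]); sp=0
    if yaw is not None: sp=(cy-yaw+np.pi/2)%np.pi-np.pi/2
    print('shift',np.round(d,4),'spin',round(sp,3),'pos',np.round(s['tool_pos'],4),'yaw',round(cy,3))
E
python3 - <<'E'
from h import *
im=snap('top'); p=im['pixels'].astype(float); g=p.mean(2)
# bar: weighted moments
ys,xs=np.mgrid[188:214,226:246]; w=np.clip(110-g[188:214,226:246],0,None)
u=(w*xs).sum()/w.sum(); v=(w*ys).sum()/w.sum(); C=np.cov(np.c_[xs.ravel(),ys.ravel()].T,aweights=w.ravel())
e=np.linalg.eigh(C)[1][:,1]; a=onz(im,u,v,.085); q=onz(im,u+9*e[0],v+9*e[1],.085)-a
print('bar',a,'yaw',np.arctan(q[1]/q[0])); print('potlid',onz(im,235.3,201,.05)); m=onz(im,293.6,203.6,0); print('mark',m)
# rail ends top edge approx z .296, crop px/3+offset
f=lambda x,y:(x/3+110-.33,y/3+85-.33)
A=onz(im,*f(66,150),.296);B=onz(im,*f(687,187),.296); print('rail',A,B,'psi',np.arctan2((A-B)[1],(A-B)[0])-np.pi/2,np.linalg.norm(A-B))
for px,z in(((348,262),.0695),((433,264),.0695)): print('lip',onz(im,*f(*px),z))
# carton rect by mask at top face
bb=np.array([f(*t) for t in ((70,410),(113,427),(76,503),(32,490))]); print('carton',[np.round(onz(im,*t,.036),3) for t in bb])
a=onz(im,131.7,237.1,.036); th=np.deg2rad(24.8); q=onz(im,131.7+10*np.sin(th),237.1-10*np.cos(th),.036)-a
print('band',a,np.arctan(q[1]/q[0]))
go(*onz(im,u,v,.085)[:2],.2,np.arctan(-.12))
E
```

```text
bar [0.54914591 0.03564209 0.085     ] yaw -0.14215471551941022
potlid [0.54936298 0.03700994 0.05      ]
mark [ 0.54567832 -0.13370033  0.        ]
rail [0.68289659 0.25677289 0.296     ] [ 0.65992678 -0.20147378  0.296     ] psi -0.05008350154629859 0.4588219941335566
lip [0.62947347 0.06415779 0.0695    ]
lip [ 0.62840446 -0.01521815  0.0695    ]
carton [array([0.489, 0.33 , 0.036]), array([0.473, 0.288, 0.036]), array([0.401, 0.321, 0.036]), array([0.413, 0.363, 0.036])]
band [0.443832   0.33205127 0.036     ] -0.4058782839856113
shift [ 0.5298 -0.5007  0.0243] spin 0.458 pos [ 0.2159 -0.6127  0.2237] yaw 0.339
```

```bash
python3 -m inch '[{"x":0.265,"y":-0.25,"z":0.012,"spin":0.24},{"x":0.265,"y":-0.25,"z":0.012,"spin":0.24},{"x":0.53,"y":-0.50,"z":0.024,"spin":0.48},{"x":0.53,"y":-0.50,"z":0.024,"spin":0.48},{"x":0.53,"y":-0.50,"z":0.024,"spin":0.48},{"x":0.53,"y":-0.50,"z":0.024,"spin":0.48},{"x":0.53,"y":-0.50,"z":0.024,"spin":0.48},{"x":0.53,"y":-0.50,"z":0.024,"spin":0.48},{"x":0.53,"y":-0.50,"z":0.024,"spin":0.48},{"x":0.53,"y":-0.50,"z":0.024,"spin":0.48},{"x":0.53,"y":-0.50,"z":0.024,"spin":0.48},{"x":0.53,"y":-0.50,"z":0.024,"spin":0.48}]'
python3 -c "
from h import *
go(.549,.036,.2,-.142)"
```

```text
shift [ 0.5297 -0.5011  0.0243] spin 0.481 pos [ 0.2159 -0.6127  0.2237] yaw 0.339invalid input at $[0]: expected keys x, y, z, spin, jaw
```

```bash
python3 -m inch '[{"x":0.53,"y":-0.50,"z":0.024,"spin":0.48,"jaw":1},{"x":0.53,"y":-0.50,"z":0.024,"spin":0.48,"jaw":1},{"x":0.53,"y":-0.50,"z":0.024,"spin":0.48,"jaw":1},{"x":0.53,"y":-0.50,"z":0.024,"spin":0.48,"jaw":1},{"x":0.53,"y":-0.50,"z":0.024,"spin":0.48,"jaw":1},{"x":0.53,"y":-0.50,"z":0.024,"spin":0.48,"jaw":1},{"x":0.53,"y":-0.50,"z":0.024,"spin":0.48,"jaw":1},{"x":0.53,"y":-0.50,"z":0.024,"spin":0.48,"jaw":1},{"x":0.53,"y":-0.50,"z":0.024,"spin":0.48,"jaw":1},{"x":0.53,"y":-0.50,"z":0.024,"spin":0.48,"jaw":1},{"x":0.53,"y":-0.50,"z":0.024,"spin":0.48,"jaw":1},{"x":0.53,"y":-0.50,"z":0.024,"spin":0.48,"jaw":1}]'
python3 -c "
from h import *
go(.549,.036,.2,-.142)"
```

```text
t: 1.4
tool_pos: [0.4914, -0.078, 0.2046]
tcp_rot: [[0.99, -0.141, 0.0], [-0.141, -0.99, -0.0], [0.0, 0.0, -1.0]]
ft_force: [0.7, -0.9, -0.0]
gripper_width: 0.0941
grasp_force: 0.0
shift [ 0.041  -0.121   0.0046] spin 0.001 pos [ 0.4914 -0.078   0.2046] yaw -0.141
```

```bash
python3 -m inch '[{"x":0.041,"y":-0.121,"z":0.004,"spin":0,"jaw":0.6},{"x":0.041,"y":-0.121,"z":0.004,"spin":0,"jaw":0.6},{"x":0.041,"y":-0.121,"z":0.004,"spin":0,"jaw":0.6},{"x":0.041,"y":-0.121,"z":0.06,"spin":0,"jaw":0.6},{"x":0.041,"y":-0.121,"z":0.10,"spin":0,"jaw":0.6},{"x":0.041,"y":-0.121,"z":0.126,"spin":0,"jaw":0.6},{"x":0.041,"y":-0.121,"z":0.126,"spin":0,"jaw":0},{"x":0.041,"y":-0.121,"z":0.126,"spin":0,"jaw":0},{"x":0.041,"y":-0.121,"z":0.126,"spin":0,"jaw":0},{"x":0.041,"y":-0.121,"z":0.126,"spin":0,"jaw":0}]'
python3 -c "
from h import *
im=snap('top','top2.png')
go(.5455+.000,-.134,.078)"
```

```text
t: 2.4
tool_pos: [0.5497, 0.0341, 0.0804]
tcp_rot: [[0.99, -0.141, 0.003], [-0.141, -0.99, 0.0], [0.003, -0.001, -1.0]]
ft_force: [-0.7, -0.3, -0.7]
gripper_width: 0.0277
grasp_force: 0.0
shift [0.0197 0.167  0.0021] spin 0 pos [0.5495 0.0341 0.0802] yaw -0.141
```

```bash
python3 -m inch '[{"x":0,"y":0,"z":0.001,"spin":0,"jaw":0},{"x":0,"y":0,"z":0.001,"spin":0,"jaw":0},{"x":0,"y":0,"z":0.001,"spin":0,"jaw":0},{"x":0,"y":0,"z":0.001,"spin":0,"jaw":0}]'
python3 -c "
from h import *
go(.5457,-.134,.078)"
```

```text
t: 2.85
tool_pos: [0.5499, 0.0367, 0.0791]
tcp_rot: [[0.99, -0.14, 0.004], [-0.14, -0.99, 0.003], [0.003, -0.004, -1.0]]
ft_force: [-0.2, 3.6, 6.5]
gripper_width: 0.0139
grasp_force: 30.0
shift [0.0197 0.1696 0.0005] spin 0 pos [0.5499 0.0367 0.0791] yaw -0.14
```

```bash
python3 -m inch '[{"x":0.0014,"y":0.012,"z":0,"spin":0,"jaw":0},{"x":0.004,"y":0.034,"z":0,"spin":0,"jaw":0},{"x":0.007,"y":0.06,"z":0,"spin":0,"jaw":0},{"x":0.0104,"y":0.088,"z":0,"spin":0,"jaw":0},{"x":0.0136,"y":0.116,"z":0,"spin":0,"jaw":0},{"x":0.0167,"y":0.142,"z":0,"spin":0,"jaw":0},{"x":0.019,"y":0.16,"z":0,"spin":0,"jaw":0},{"x":0.02,"y":0.169,"z":0,"spin":0,"jaw":0},{"x":0.02,"y":0.169,"z":0,"spin":0,"jaw":0},{"x":0.02,"y":0.169,"z":0,"spin":0,"jaw":0}]'
python3 -c "
from h import *
go(.5457,-.134,.078)
im=snap('top'); p=im['pixels']
b=cv2.cvtColor(p,cv2.COLOR_RGB2BGR)[140:270,200:360]
cv2.imwrite('pics/crop2.png',cv2.resize(b,None,fx=4,fy=4))"
```

```text
t: 3.85
tool_pos: [0.5458, -0.1358, 0.079]
tcp_rot: [[0.99, -0.141, 0.003], [-0.141, -0.99, 0.0], [0.003, -0.001, -1.0]]
ft_force: [-0.3, 2.3, 6.1]
gripper_width: 0.0137
grasp_force: 30.0
shift [-0.0003 -0.0017  0.001 ] spin 0 pos [ 0.5458 -0.1358  0.079 ] yaw -0.141
```

View pics/crop2.png

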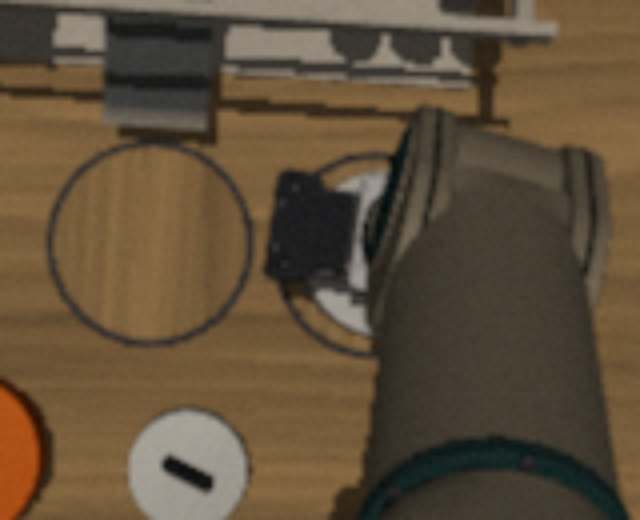

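The pot is now in the right-hand ring, mostly hidden by the wrist, and the start ring at (237,201) is empty. I'll nudge it 1.5 mm, release, rise and check.

```bash
python3 -m inch '[{"x":0,"y":-0.0015,"z":0,"spin":0,"jaw":0},{"x":0,"y":-0.0015,"z":0,"spin":0,"jaw":0.5},{"x":0,"y":-0.0015,"z":0,"spin":0,"jaw":0.5},{"x":0,"y":-0.0015,"z":0,"spin":0,"jaw":0.5},{"x":0,"y":-0.0015,"z":-0.02,"spin":0,"jaw":0.6},{"x":0,"y":-0.0015,"z":-0.06,"spin":0,"jaw":1},{"x":0,"y":-0.0015,"z":-0.11,"spin":0,"jaw":1},{"x":-0.05,"y":-0.05,"z":-0.12,"spin":0,"jaw":1},{"x":-0.1,"y":-0.1,"z":-0.12,"spin":0,"jaw":1},{"x":-0.13,"y":-0.14,"z":-0.12,"spin":0,"jaw":1},{"x":-0.15,"y":-0.19,"z":-0.12,"spin":0.1,"jaw":1},{"x":-0.15,"y":-0.24,"z":-0.12,"spin":0.25,"jaw":1}]'
python3 -c "
from h import *
im=snap('top','top3.png'); p=im['pixels']; hsv=cv2.cvtColor(p,cv2.COLOR_RGB2HSV); g=cv2.cvtColor(p,cv2.COLOR_RGB2GRAY)
m=((hsv[...,1]<45)&(g>90))[180:230,268:320].astype(np.uint8)
cs=max(cv2.findContours(m,0,2)[0],key=cv2.contourArea); (u,v),r=cv2.minEnclosingCircle(cs); print(u+268,v+180,r); print('pot',onz(im,u+268,v+180,.05))
m=((g<85)&(hsv[...,1]<110))[165:240,258:332].astype(np.uint8)
cs=max(cv2.findContours(m,0,2)[0],key=lambda c:cv2.minEnclosingCircle(c)[1]); (u,v),r=cv2.minEnclosingCircle(cs); print('mark',onz(im,u+258,v+165,0),r)
go(.4438,.328,.15,-.406)"
```

```text
t: 5.1
tool_pos: [0.4313, 0.08, 0.1975]
tcp_rot: [[0.926, -0.376, -0.002], [-0.376, -0.926, 0.0], [-0.002, 0.001, -1.0]]
ft_force: [0.9, -0.1, -0.3]
gripper_width: 0.0938
grasp_force: 0.0
295.97115325927734 203.16025733947754 20.694787979125977
pot [ 0.54499809 -0.13510782  0.05      ]
mark [ 0.54570113 -0.13398563  0.        ] 26.11998176574707
shift [-0.0766 -0.2248  0.0486] spin 0.025 pos [0.4314 0.0906 0.1974] yaw -0.381
```

```bash
python3 -m inch '[{"x":-0.075,"y":-0.225,"z":0.02,"spin":0.03,"jaw":1},{"x":-0.075,"y":-0.225,"z":0.02,"spin":0.03,"jaw":1},{"x":-0.075,"y":-0.225,"z":0.02,"spin":0.03,"jaw":1},{"x":-0.075,"y":-0.225,"z":0.02,"spin":0.03,"jaw":1},{"x":-0.075,"y":-0.225,"z":0.02,"spin":0.03,"jaw":1},{"x":-0.075,"y":-0.225,"z":0.02,"spin":0.03,"jaw":1},{"x":-0.075,"y":-0.225,"z":0.02,"spin":0.03,"jaw":1}]'
python3 -c "
from h import *
im=snap('wrist','wrist1.png'); print(im['position'])
go(.4438,.328,.15,-.406)"
```

```text
t: 5.85
tool_pos: [0.4476, 0.3158, 0.1768]
tcp_rot: [[0.918, -0.397, -0.001], [-0.397, -0.918, -0.001], [-0.0, 0.001, -1.0]]
ft_force: [0.3, 0.4, 0.3]
gripper_width: 0.094
grasp_force: 0.0
[0.51486049 0.28588493 0.33742757]
shift [-0.0092 -0.0108  0.027 ] spin -0.004 pos [0.4479 0.3145 0.177 ] yaw -0.41
```

View pics/wrist1.png

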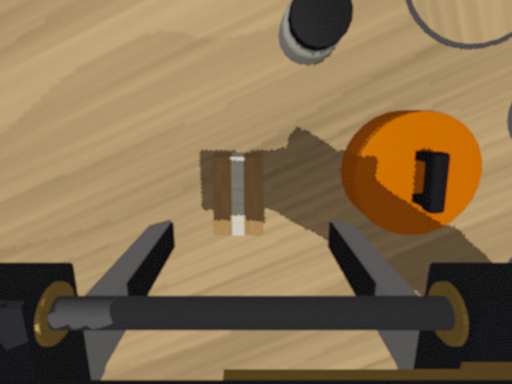

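The wrist view shows the carton at u 213–264, v 151–235, squarely aligned with the tool and band lengthwise. The orange pot is to the right and the jar is ahead.

```bash
python3 -c "
from h import *
im=snap('wrist')
P=[onz(im,u,v,.036) for u,v in ((213,151.5),(264,151.5),(265,235),(213,235))]
P=np.array(P);print(P.round(4),np.linalg.norm(P[1]-P[0]),np.linalg.norm(P[2]-P[1]))
c=P.mean(0);print(c); print([proj(im,[*(c[:2]),.036])]); go(c[0],c[1],.022,-.406)"
```

```text
[[0.4955 0.3326 0.036 ]
 [0.4759 0.2877 0.036 ]
 [0.3966 0.3202 0.036 ]
 [0.4179 0.3692 0.036 ]] 0.04891298778866896 0.08573199531498389
[0.44648541 0.32743096 0.036     ]
[(np.float64(238.75894205039936), np.float64(194.6867114309427))]
shift [-0.0071 -0.012   0.1552] spin -0.006 pos [0.4482 0.3138 0.1773] yaw -0.412
```

```bash
python3 -m inch '[{"x":-0.009,"y":-0.0115,"z":0.03,"spin":-0.005,"jaw":1},{"x":-0.009,"y":-0.0115,"z":0.08,"spin":-0.005,"jaw":1},{"x":-0.009,"y":-0.0115,"z":0.125,"spin":-0.005,"jaw":0.9},{"x":-0.009,"y":-0.0115,"z":0.152,"spin":-0.005,"jaw":0.7},{"x":-0.009,"y":-0.0115,"z":0.152,"spin":-0.005,"jaw":0.3},{"x":-0.009,"y":-0.0115,"z":0.152,"spin":-0.005,"jaw":0.3},{"x":-0.009,"y":-0.0115,"z":0.152,"spin":-0.005,"jaw":0.3},{"x":-0.009,"y":-0.0115,"z":0.152,"spin":-0.005,"jaw":0.3},{"x":-0.009,"y":-0.0115,"z":0.152,"spin":-0.005,"jaw":0.3}]'
python3 -c "
from h import *
go(.46,.026,.45,-.05)"
```

```text
t: 6.85
tool_pos: [0.4458, 0.3306, 0.0274]
tcp_rot: [[0.919, -0.394, 0.003], [-0.394, -0.919, 0.002], [0.002, -0.003, -1.0]]
ft_force: [0.2, -1.0, 7.1]
gripper_width: 0.0499
grasp_force: 30.0
shift [ 0.134   0.273  -0.4232] spin -0.355 pos [0.4458 0.3306 0.0274] yaw -0.405
```

```bash
python3 -m inch '[{"x":0,"y":0,"z":-0.02,"spin":0,"jaw":0.3},{"x":0,"y":0,"z":-0.07,"spin":0,"jaw":0.3},{"x":0.02,"y":0.04,"z":-0.12,"spin":-0.05,"jaw":0.3},{"x":0.134,"y":0.273,"z":-0.42,"spin":-0.355,"jaw":0.3},{"x":0.134,"y":0.273,"z":-0.42,"spin":-0.355,"jaw":0.3},{"x":0.134,"y":0.273,"z":-0.42,"spin":-0.355,"jaw":0.3},{"x":0.134,"y":0.273,"z":-0.42,"spin":-0.355,"jaw":0.3},{"x":0.134,"y":0.273,"z":-0.42,"spin":-0.355,"jaw":0.3},{"x":0.134,"y":0.273,"z":-0.42,"spin":-0.355,"jaw":0.3},{"x":0.134,"y":0.273,"z":-0.42,"spin":-0.355,"jaw":0.3},{"x":0.134,"y":0.273,"z":-0.42,"spin":-0.355,"jaw":0.3},{"x":0.134,"y":0.273,"z":-0.42,"spin":-0.355,"jaw":0.3}]'
python3 -c "
from h import *
go(.46,.026,.45,-.05); print(env.sense()['joint_pos'].round(3))"
```

```text
t: 8.05
tool_pos: [0.4609, 0.022, 0.4499]
tcp_rot: [[0.998, -0.056, 0.008], [-0.056, -0.998, -0.001], [0.008, 0.0, -1.0]]
ft_force: [-1.0, 0.0, -2.1]
gripper_width: 0.0496
grasp_force: 30.0
shift [-0.0012 -0.0039 -0.0001] spin -0.006 pos [0.4609 0.022  0.4499] yaw -0.056
[-0.221  0.151  0.133  1.638 -0.019  1.345 -1.712]
```

```bash
python3 -m inch '[{"x":0,"y":0,"z":-0.6,"spin":0,"jaw":0.3},{"x":0,"y":0,"z":-0.6,"spin":0,"jaw":0.3},{"x":0,"y":0,"z":-0.6,"spin":0,"jaw":0.3},{"x":0,"y":0,"z":-0.6,"spin":0,"jaw":0.3},{"x":0,"y":0,"z":-0.6,"spin":0,"jaw":0.3},{"x":0,"y":0,"z":-0.6,"spin":0,"jaw":0.3},{"x":0,"y":0,"z":-0.6,"spin":0,"jaw":0.3},{"x":0,"y":0,"z":-0.6,"spin":0,"jaw":0.3},{"x":0,"y":0,"z":-0.6,"spin":0,"jaw":0.3},{"x":0,"y":0,"z":-0.6,"spin":0,"jaw":0.3},{"x":0,"y":0,"z":-0.6,"spin":0,"jaw":0.3},{"x":0,"y":0,"z":-0.6,"spin":0,"jaw":0.3}]'
python3 -c "
from h import *
go(.46,.026,.45,-.05); print(env.sense()['joint_pos'].round(3))"
```

```text
t: 9.25
tool_pos: [0.4292, 0.0245, 0.7054]
tcp_rot: [[0.997, -0.05, 0.052], [-0.05, -0.999, 0.003], [0.052, -0.006, -0.999]]
ft_force: [0.6, -0.4, -2.0]
gripper_width: 0.05
grasp_force: 30.0
shift [ 0.0175 -0.0016  0.2567] spin -0.0 pos [0.4292 0.0245 0.7054] yaw -0.05
[-0.434  0.126  0.401  0.993 -0.055  1.981 -1.682]
```

```bash
python3 -m inch '[{"x":0.3,"y":0,"z":-0.3,"spin":0,"jaw":0.3},{"x":0.3,"y":0,"z":-0.3,"spin":0,"jaw":0.3},{"x":0.3,"y":0,"z":-0.3,"spin":0,"jaw":0.3},{"x":0.3,"y":0,"z":-0.3,"spin":0,"jaw":0.3},{"x":0.3,"y":0,"z":-0.3,"spin":0,"jaw":0.3},{"x":0.3,"y":0,"z":-0.3,"spin":0,"jaw":0.3},{"x":0.3,"y":0,"z":-0.3,"spin":0,"jaw":0.3},{"x":0.3,"y":0,"z":-0.3,"spin":0,"jaw":0.3}]'
python3 -c "
from h import *
go(.46,.026,.45,-.05); print(env.sense()['joint_pos'].round(3))"
```

```text
t: 10.05
tool_pos: [0.5539, 0.0136, 0.712]
tcp_rot: [[0.989, -0.053, 0.14], [-0.053, -0.999, -0.002], [0.14, -0.006, -0.99]]
ft_force: [1.7, 0.4, -2.8]
gripper_width: 0.0495
grasp_force: 30.0
shift [-0.1302 -0.006   0.2462] spin -0.003 pos [0.5539 0.0136 0.712 ] yaw -0.053
[-0.035  0.323 -0.1    0.7    0.056  1.98  -1.726]
```

```bash
python3 -m inch '[{"x":0,"y":0,"z":-0.5,"spin":0,"jaw":0.3},{"x":0,"y":0,"z":-0.5,"spin":0,"jaw":0.3},{"x":0,"y":0,"z":-0.5,"spin":0,"jaw":0.3},{"x":0,"y":0,"z":-0.5,"spin":0,"jaw":0.3},{"x":0,"y":0,"z":-0.5,"spin":0,"jaw":0.3},{"x":0,"y":0,"z":-0.5,"spin":0,"jaw":0.3},{"x":0,"y":0,"z":-0.5,"spin":0,"jaw":0.3},{"x":0,"y":0,"z":-0.5,"spin":0,"jaw":0.3},{"x":0,"y":0,"z":-0.5,"spin":0,"jaw":0.3},{"x":0,"y":0,"z":-0.5,"spin":0,"jaw":0.3}]'
python3 -c "
from h import *
go(.46,.026,.45,-.05); print(env.sense()['joint_pos'].round(3))"
```

```text
t: 11.05
tool_pos: [0.4553, 0.0128, 0.7609]
tcp_rot: [[0.979, -0.048, 0.2], [-0.049, -0.999, 0.003], [0.199, -0.013, -0.98]]
ft_force: [0.1, 1.0, -2.3]
gripper_width: 0.0499
grasp_force: 30.0
shift [-0.058  -0.0094  0.3056] spin -0.0 pos [0.4553 0.0128 0.7609] yaw -0.05
[-0.411  0.13   0.42   0.84  -0.061  1.981 -1.649]
```

```bash
python3 -m inch '[{"x":0.3,"y":0,"z":-0.6,"spin":0,"jaw":0.3},{"x":0.3,"y":0,"z":-0.6,"spin":0,"jaw":0.3},{"x":0.3,"y":0,"z":-0.6,"spin":0,"jaw":0.3},{"x":0.3,"y":0,"z":-0.6,"spin":0,"jaw":0.3},{"x":0.3,"y":0,"z":-0.6,"spin":0,"jaw":0.3},{"x":0.3,"y":0,"z":-0.6,"spin":0,"jaw":0.3}]'
python3 -c "
from h import *
go(.46,.026,.45,-.05); print(env.sense()['joint_pos'].round(3))"
python3 -m inch '[{"x":0.1,"y":0,"z":-0.6,"spin":0,"jaw":0.3},{"x":0.1,"y":0,"z":-0.6,"spin":0,"jaw":0.3},{"x":0.1,"y":0,"z":-0.6,"spin":0,"jaw":0.3},{"x":0.1,"y":0,"z":-0.6,"spin":0,"jaw":0.3},{"x":0.1,"y":0,"z":-0.6,"spin":0,"jaw":0.3},{"x":0.1,"y":0,"z":-0.6,"spin":0,"jaw":0.3}]'
python3 -c "
from h import *
go(.46,.026,.45,-.05); print(env.sense()['joint_pos'].round(3))"
```

```text
t: 11.65
tool_pos: [0.4861, 0.0056, 0.7786]
tcp_rot: [[0.966, -0.047, 0.253], [-0.05, -0.999, 0.003], [0.253, -0.016, -0.967]]
ft_force: [0.3, -0.5, -1.9]
gripper_width: 0.0501
grasp_force: 30.0
shift [-0.1093 -0.0139  0.3113] spin -0.001 pos [0.4861 0.0056 0.7786] yaw -0.051
[-0.29   0.173  0.323  0.739 -0.069  1.981 -1.634]
t: 12.25
tool_pos: [0.4395, 0.0025, 0.8074]
tcp_rot: [[0.95, -0.046, 0.308], [-0.05, -0.999, 0.004], [0.307, -0.02, -0.952]]
ft_force: [0.1, 0.1, -1.2]
gripper_width: 0.0496
grasp_force: 30.0
shift [-0.0914 -0.0174  0.3465] spin -0.002 pos [0.4395 0.0025 0.8074] yaw -0.052
[-0.562  0.079  0.589  0.781 -0.059  1.981 -1.633]
```

```bash
for i in 1; do python3 -m inch '[{"x":0.4,"y":0,"z":-0.6,"spin":0,"jaw":0.3},{"x":0.4,"y":0,"z":-0.6,"spin":0,"jaw":0.3},{"x":0.4,"y":0,"z":-0.6,"spin":0,"jaw":0.3},{"x":0.4,"y":0,"z":-0.6,"spin":0,"jaw":0.3},{"x":0.4,"y":0,"z":-0.6,"spin":0,"jaw":0.3},{"x":0.4,"y":0,"z":-0.6,"spin":0,"jaw":0.3}]'; done
python3 -m inch '[{"x":0.4,"y":0,"z":-0.6,"spin":0,"jaw":0.3},{"x":0.4,"y":0,"z":-0.6,"spin":0,"jaw":0.3},{"x":0.4,"y":0,"z":-0.6,"spin":0,"jaw":0.3},{"x":0.4,"y":0,"z":-0.6,"spin":0,"jaw":0.3},{"x":0.4,"y":0,"z":-0.6,"spin":0,"jaw":0.3},{"x":0.4,"y":0,"z":-0.6,"spin":0,"jaw":0.3}]'
python3 -c "
from h import *
go(.46,.026,.45,-.05); print(env.sense()['joint_pos'].round(3))"
```

```text
t: 12.85
tool_pos: [0.4817, -0.0045, 0.8252]
tcp_rot: [[0.932, -0.045, 0.36], [-0.05, -0.999, 0.004], [0.359, -0.022, -0.933]]
ft_force: [-0.4, -0.8, -1.2]
gripper_width: 0.0496
grasp_force: 30.0
t: 13.45
tool_pos: [0.4992, -0.0103, 0.8453]
tcp_rot: [[0.91, -0.044, 0.411], [-0.05, -0.999, 0.003], [0.411, -0.024, -0.911]]
ft_force: [-0.3, 0.6, -1.7]
gripper_width: 0.0494
grasp_force: 30.0
shift [-0.1999 -0.0252  0.3443] spin -0.005 pos [ 0.4992 -0.0103  0.8453] yaw -0.055
[-0.218  0.174  0.296  0.569 -0.087  1.981 -1.609]
```

```bash
python3 -m inch '[{"x":0.4,"y":-0.02,"z":-0.6,"spin":0,"jaw":0.3},{"x":0.4,"y":-0.02,"z":-0.6,"spin":0,"jaw":0.3},{"x":0.4,"y":-0.02,"z":-0.6,"spin":0,"jaw":0.3},{"x":0.4,"y":-0.02,"z":-0.6,"spin":0,"jaw":0.3},{"x":0.4,"y":-0.02,"z":-0.6,"spin":0,"jaw":0.3},{"x":0.4,"y":-0.02,"z":-0.6,"spin":0,"jaw":0.3}]'
python3 -m inch '[{"x":0.4,"y":-0.02,"z":-0.6,"spin":0,"jaw":0.3},{"x":0.4,"y":-0.02,"z":-0.6,"spin":0,"jaw":0.3},{"x":0.4,"y":-0.02,"z":-0.6,"spin":0,"jaw":0.3},{"x":0.4,"y":-0.02,"z":-0.6,"spin":0,"jaw":0.3},{"x":0.4,"y":-0.02,"z":-0.6,"spin":0,"jaw":0.3},{"x":0.4,"y":-0.02,"z":-0.6,"spin":0,"jaw":0.3}]'
python3 -m inch '[{"x":0.4,"y":-0.02,"z":-0.6,"spin":0,"jaw":0.3},{"x":0.4,"y":-0.02,"z":-0.6,"spin":0,"jaw":0.3},{"x":0.4,"y":-0.02,"z":-0.6,"spin":0,"jaw":0.3},{"x":0.4,"y":-0.02,"z":-0.6,"spin":0,"jaw":0.3},{"x":0.4,"y":-0.02,"z":-0.6,"spin":0,"jaw":0.3},{"x":0.4,"y":-0.02,"z":-0.6,"spin":0,"jaw":0.3}]'
python3 -c "
from h import *
go(.46,.026,.45,-.05); print(env.sense()['joint_pos'].round(3))"
```

```text
t: 14.05
tool_pos: [0.5008, -0.0087, 0.868]
tcp_rot: [[0.886, -0.043, 0.462], [-0.05, -0.999, 0.003], [0.461, -0.026, -0.887]]
ft_force: [0.3, 0.1, -2.3]
gripper_width: 0.0496
grasp_force: 30.0
t: 14.65
tool_pos: [0.4911, -0.0075, 0.8923]
tcp_rot: [[0.859, -0.042, 0.51], [-0.05, -0.999, 0.002], [0.51, -0.028, -0.86]]
ft_force: [0.6, -0.3, -1.2]
gripper_width: 0.0497
grasp_force: 30.0
t: 15.25
tool_pos: [0.4734, -0.0064, 0.917]
tcp_rot: [[0.829, -0.041, 0.557], [-0.05, -0.999, 0.002], [0.556, -0.03, -0.83]]
ft_force: [-0.5, -0.0, -2.0]
gripper_width: 0.0496
grasp_force: 30.0
shift [-0.2726 -0.0179  0.3804] spin -0.011 pos [ 0.4734 -0.0064  0.917 ] yaw -0.061
[-0.325  0.125  0.417  0.454 -0.102  1.981 -1.616]
```

```bash
python3 -m inch '[{"x":0.4,"y":-0.02,"z":-0.6,"spin":0,"jaw":0.3},{"x":0.4,"y":-0.02,"z":-0.6,"spin":0,"jaw":0.3},{"x":0.4,"y":-0.02,"z":-0.6,"spin":0,"jaw":0.3}]'
python3 - <<'E'
from h import *
im=snap('scene'); b=cv2.cvtColor(im['pixels'],cv2.COLOR_RGB2BGR)
psi=-.05; c,s=np.cos(psi),np.sin(psi); Rz=np.array([[c,-s,0],[s,c,0],[0,0,1]]); t=np.deg2rad(35)
RL=Rz@np.array([[np.cos(t),0,-np.sin(t)],[0,1,0],[np.sin(t),0,np.cos(t)]]); o=np.array([.681,.026,.085])
big=cv2.resize(b[120:260,200:400],None,fx=4,fy=4,interpolation=cv2.INTER_CUBIC)
for P in ((47,37,0),(47,-37,0),(-47,-37,14),(-53,-37,14),(-53,37,14),(-53,-37,-2)):
    u,v=proj(im,o+RL@(np.array(P)/1000)); print(P,round(u,1),round(v,1)); cv2.circle(big,(int((u-200+.5)*4),int((v-120+.5)*4)),3,(0,255,0),1)
cv2.imwrite('pics/ledge.png',big)
t2=cv2.cvtColor(snap('top')['pixels'],cv2.COLOR_RGB2BGR); cv2.imwrite('pics/top5.png',t2)
print(env.sense()['tcp_rot'].round(3))
E
```

```text
t: 15.55
tool_pos: [0.4596, -0.0064, 0.9406]
tcp_rot: [[0.798, -0.04, 0.602], [-0.051, -0.999, 0.001], [0.601, -0.032, -0.799]]
ft_force: [-0.1, 0.4, -1.4]
gripper_width: 0.0497
grasp_force: 30.0
(47, 37, 0) 332.7 180.5
(47, -37, 0) 318.6 200.3
(-47, -37, 14) 284.8 198.3
(-53, -37, 14) 283.0 198.5
(-53, 37, 14) 297.7 179.9
(-53, -37, -2) 286.1 203.6
[[ 0.798 -0.039  0.602]
 [-0.051 -0.999  0.002]
 [ 0.601 -0.032 -0.799]]
```

View pics/ledge.png

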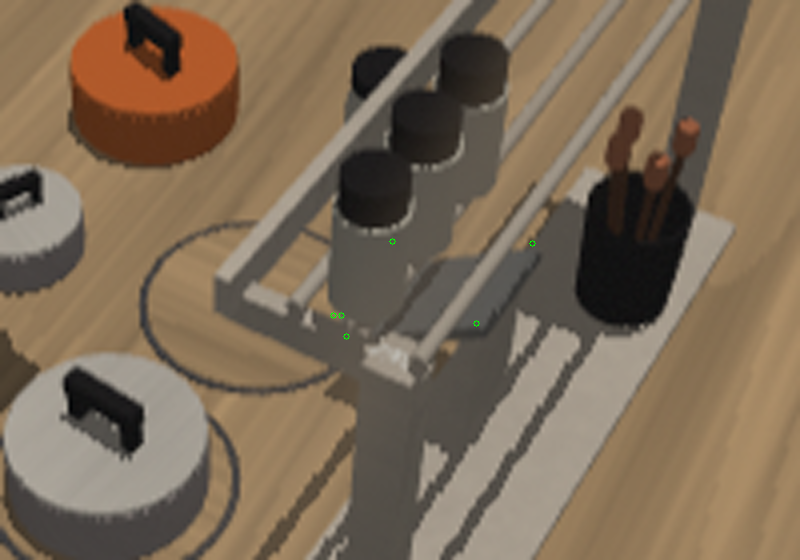

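The crop shows the ledge's upper back edge running from about (541,250) to (492,333), about 2–3 px from the predicted marks (green). I'll refine with both views, enlarged.

Run:
```python
from h import *
t=cv2.imread('pics/top5.png'); 
im=snap('scene'); b=cv2.cvtColor(im['pixels'],cv2.COLOR_RGB2BGR)
A=cv2.resize(t[128:180,215:265],None,fx=8,fy=8,interpolation=cv2.INTER_NEAREST)
B=cv2.resize(b[172:224,296:346],None,fx=8,fy=8,interpolation=cv2.INTER_NEAREST)
A=np.clip(A.astype(float)*1.5,0,255).astype(np.uint8);B=np.clip(B.astype(float)*1.5,0,255).astype(np.uint8)
cv2.imwrite('pics/two.png',np.hstack([A,B]))
for u,v in((334.75,182),(322.5,202.75)): print(onz(im,u,v,.112))
im=snap('top')
for u in(226.1,252.6): print(onz(im,u,171,.07))
```

```text
[0.72738361 0.05855799 0.112     ]
[ 0.72823968 -0.01544205  0.112     ]
[0.63225146 0.06296017 0.07      ]
[ 0.63300826 -0.01124108  0.07      ]
```

View pics/two.png

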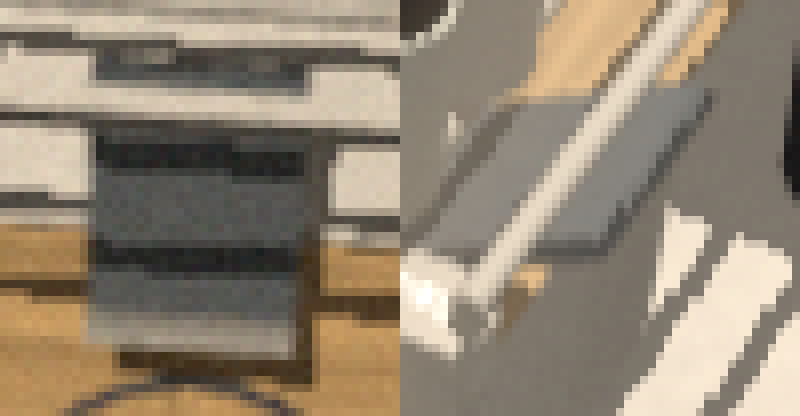

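Run:
```python
from h import *
im=snap('top')
for u,v,z in((226,171.1,.066),(252,172.5,.066),(226.5,133.7,.112),(252.8,134.7,.112)): print(onz(im,u,v,z))
im=snap('scene')
for u,v in((334.4,182.7),(321.3,202.)): print(onz(im,u,v,.112))
R=env.sense()['tcp_rot']; print(np.arcsin(R[0,2]))
```

```text
[0.6324649  0.06353067 0.066     ]
[ 0.62925139 -0.00958724  0.066     ]
[0.72866173 0.06035667 0.112     ]
[ 0.72663895 -0.01088334  0.112     ]
[0.72754287 0.05602635 0.112     ]
[ 0.72498858 -0.01466258  0.112     ]
0.6434524914428307
```

```bash
cat >> h.py <<'E'
_c,_s=np.cos(-.05),np.sin(-.05);_t=np.deg2rad(35)
RL=np.array([[_c,-_s,0],[_s,_c,0],[0,0,1]])@np.array([[np.cos(_t),0,-np.sin(_t)],[0,1,0],[np.sin(_t),0,np.cos(_t)]]); OL=np.array([.685,.0245,.085])
def L(x,y,z): return OL+RL@np.array([x,y,z])
E
python3 - <<'E'
from h import *
print(L(0,0,.16)); go(.47,.03,.6); go(.5,.03,.3); go(*L(0,0,.15)); s=env.sense(); print(s['t'],(RL.T@s['tcp_rot']).round(3))
E
```

```text
[0.59334246 0.0290867  0.21606433]
shift [-0.1977 -0.0255  0.2773] spin 0 pos [ 0.4606 -0.0059  0.9395] yaw -0.063
shift [-0.3535 -0.0172  0.5353] spin 0 pos [ 0.4606 -0.0059  0.9395] yaw -0.063
shift [-0.3294 -0.017   0.6685] spin 0 pos [ 0.4606 -0.0059  0.9395] yaw -0.063
15.85 [[ 0.999 -0.009  0.032]
 [-0.01  -0.999  0.032]
 [ 0.032 -0.032 -0.999]]
```

```bash
python3 -m inch '[{"x":-0.354,"y":-0.017,"z":0.535,"spin":0,"jaw":0.3},{"x":-0.354,"y":-0.017,"z":0.535,"spin":0,"jaw":0.3},{"x":-0.354,"y":-0.017,"z":0.535,"spin":0,"jaw":0.3},{"x":-0.354,"y":-0.017,"z":0.535,"spin":0,"jaw":0.3},{"x":-0.354,"y":-0.017,"z":0.535,"spin":0,"jaw":0.3},{"x":-0.354,"y":-0.017,"z":0.535,"spin":0,"jaw":0.3},{"x":-0.354,"y":-0.017,"z":0.535,"spin":0,"jaw":0.3},{"x":-0.354,"y":-0.017,"z":0.535,"spin":0,"jaw":0.3},{"x":-0.354,"y":-0.017,"z":0.535,"spin":0,"jaw":0.3},{"x":-0.354,"y":-0.017,"z":0.535,"spin":0,"jaw":0.3},{"x":-0.354,"y":-0.017,"z":0.535,"spin":0,"jaw":0.3},{"x":-0.354,"y":-0.017,"z":0.535,"spin":0,"jaw":0.3}]'
python3 - <<'E'
from h import *
go(.5,.03,.3); go(*L(0,0,.14)); s=env.sense(); print((RL.T@s['tcp_rot']).round(3),s['joint_pos'].round(2))
E
```

```text
t: 17.05
tool_pos: [0.4943, 0.0256, 0.3749]
tcp_rot: [[0.798, -0.039, 0.601], [-0.051, -0.999, 0.003], [0.6, -0.033, -0.799]]
ft_force: [1.6, 0.7, -1.9]
gripper_width: 0.0495
grasp_force: 30.0
shift [-0.0406 -0.0022  0.0633] spin 0 pos [0.4943 0.0256 0.3749] yaw -0.064
shift [-0.0171 -0.0015  0.2064] spin 0 pos [0.4943 0.0256 0.3749] yaw -0.064
[[ 0.999 -0.01   0.033]
 [-0.011 -0.999  0.033]
 [ 0.033 -0.033 -0.999]] [-0.57 -0.05  0.37  2.28  0.47  0.31 -2.22]
```

```bash
python3 -m inch '[{"x":-0.017,"y":-0.0015,"z":0.04,"spin":0,"jaw":0.3},{"x":-0.017,"y":-0.0015,"z":0.08,"spin":0,"jaw":0.3},{"x":-0.017,"y":-0.0015,"z":0.12,"spin":0,"jaw":0.3},{"x":-0.017,"y":-0.0015,"z":0.16,"spin":0,"jaw":0.3},{"x":-0.017,"y":-0.0015,"z":0.19,"spin":0,"jaw":0.3},{"x":-0.017,"y":-0.0015,"z":0.206,"spin":0,"jaw":0.3},{"x":-0.017,"y":-0.0015,"z":0.206,"spin":0,"jaw":0.3}]'
python3 - <<'E'
from h import *
go(*L(0,0,.14)); go(*L(0,0,.0354));s=env.sense(); print((RL.T@s['tcp_rot']).round(3),s['joint_pos'].round(2))
im=snap('scene'); b=cv2.cvtColor(im['pixels'],cv2.COLOR_RGB2BGR)
w=snap('wrist'); w=cv2.cvtColor(w['pixels'],cv2.COLOR_RGB2BGR)
cv2.imwrite('pics/pre.png',np.hstack([cv2.resize(b[110:250,220:360],(400,400)),cv2.resize(w,(400,300))[:, :].copy() if 0 else cv2.copyMakeBorder(cv2.resize(w,(400,300)),0,100,0,0,0)]))
E
```

```text
t: 17.75
tool_pos: [0.6033, 0.016, 0.268]
tcp_rot: [[0.83, -0.039, 0.556], [-0.049, -0.999, 0.003], [0.555, -0.03, -0.831]]
ft_force: [-0.7, -0.6, -1.2]
gripper_width: 0.0497
grasp_force: 30.0
shift [-0.0373 -0.0105  0.0577] spin 0 pos [0.6033 0.016  0.268 ] yaw -0.059
shift [-0.0349 -0.0073  0.1622] spin 0 pos [0.6033 0.016  0.268 ] yaw -0.059
[[ 1.    -0.008 -0.022]
 [-0.008 -0.999  0.031]
 [-0.023 -0.031 -0.999]] [ 0.24  0.34 -0.45  2.17  1.26  0.23 -2.94]
```

View pics/pre.png

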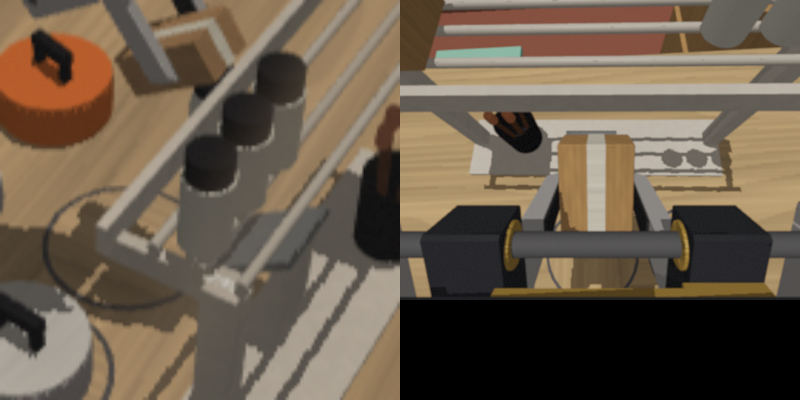

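The scene part shows the clear ledge. The wrist part shows the carton held squarely below the front rail, heading for the ledge. Joint 7 is at its limit (q7=-2.94), so I'll back off and take the equivalent half-turn grasp, since either end first is fine.

```bash
python3 -m inch '[{"x":-0.034,"y":0,"z":-0.13,"spin":0,"jaw":0.3},{"x":-0.034,"y":0,"z":-0.13,"spin":0,"jaw":0.3},{"x":-0.034,"y":0,"z":-0.13,"spin":0,"jaw":0.3},{"x":-0.034,"y":0,"z":-0.13,"spin":0,"jaw":0.3},{"x":-0.034,"y":0,"z":-0.13,"spin":0,"jaw":0.3}]'
python3 -m inch '[{"x":0,"y":0,"z":0,"spin":-0.15,"jaw":0.3},{"x":0,"y":0,"z":0,"spin":-0.3,"jaw":0.3},{"x":0,"y":0,"z":0,"spin":-0.45,"jaw":0.3},{"x":0,"y":0,"z":0,"spin":-0.6,"jaw":0.3},{"x":0,"y":0,"z":0,"spin":-0.75,"jaw":0.3},{"x":0,"y":0,"z":0,"spin":-0.9,"jaw":0.3},{"x":0,"y":0,"z":0,"spin":-1.05,"jaw":0.3},{"x":0,"y":0,"z":0,"spin":-1.2,"jaw":0.3},{"x":0,"y":0,"z":0,"spin":-1.35,"jaw":0.3},{"x":0,"y":0,"z":0,"spin":-1.5,"jaw":0.3},{"x":0,"y":0,"z":0,"spin":-1.6,"jaw":0.3},{"x":0,"y":0,"z":0,"spin":-1.6,"jaw":0.3}]'
python3 - <<'E'
from h import *
s=env.sense(); print((RL.T@s['tcp_rot']).round(3),s['joint_pos'].round(2))
E
```

```text
t: 18.35
tool_pos: [0.5002, 0.0207, 0.3603]
tcp_rot: [[0.828, -0.036, 0.56], [-0.045, -0.999, 0.001], [0.559, -0.026, -0.829]]
ft_force: [0.7, -0.2, -2.8]
gripper_width: 0.0502
grasp_force: 30.0
t: 19.55
tool_pos: [0.5017, 0.0213, 0.3586]
tcp_rot: [[0.009, 0.83, 0.558], [1.0, -0.014, 0.006], [0.013, 0.558, -0.83]]
ft_force: [1.0, 0.4, -0.5]
gripper_width: 0.0498
grasp_force: 30.0
[[-0.027  0.999 -0.02 ]
 [ 0.999  0.027  0.033]
 [ 0.034 -0.019 -0.999]] [ 0.95  0.06 -1.14  2.22  0.44  0.34 -0.56]
```

```bash
python3 -m inch '[{"x":0,"y":0,"z":0,"spin":-0.15,"jaw":0.3},{"x":0,"y":0,"z":0,"spin":-0.3,"jaw":0.3},{"x":0,"y":0,"z":0,"spin":-0.45,"jaw":0.3},{"x":0,"y":0,"z":0,"spin":-0.6,"jaw":0.3},{"x":0,"y":0,"z":0,"spin":-0.75,"jaw":0.3},{"x":0,"y":0,"z":0,"spin":-0.9,"jaw":0.3},{"x":0,"y":0,"z":0,"spin":-1.05,"jaw":0.3},{"x":0,"y":0,"z":0,"spin":-1.2,"jaw":0.3},{"x":0,"y":0,"z":0,"spin":-1.35,"jaw":0.3},{"x":0,"y":0,"z":0,"spin":-1.5,"jaw":0.3},{"x":0,"y":0,"z":0,"spin":-1.545,"jaw":0.3},{"x":0,"y":0,"z":0,"spin":-1.545,"jaw":0.3}]'
python3 - <<'E'
from h import *
s=env.sense(); print((RL.T@s['tcp_rot']).round(3),s['joint_pos'].round(2)); go(*L(0,0,.2));go(*L(0,0,.14))
E
```

```text
t: 20.75
tool_pos: [0.5019, 0.0212, 0.3589]
tcp_rot: [[-0.829, 0.032, 0.558], [0.043, 0.999, 0.005], [-0.557, 0.028, -0.83]]
ft_force: [-0.2, 0.3, -1.2]
gripper_width: 0.0498
grasp_force: 30.0
[[-1.     0.002 -0.019]
 [ 0.001  0.999  0.033]
 [ 0.02   0.033 -0.999]] [ 1.02  0.07 -1.22  2.22  0.48  0.34  0.94]
shift [0.0049 0.0081 0.1296] spin 0 pos [0.5019 0.0212 0.3589] yaw 3.09
shift [0.0037 0.0061 0.1896] spin 0 pos [0.5019 0.0212 0.3589] yaw 3.09
```

```bash
python3 -m inch '[{"x":0.004,"y":0.007,"z":0.03,"spin":0,"jaw":0.3},{"x":0.004,"y":0.007,"z":0.06,"spin":0,"jaw":0.3},{"x":0.004,"y":0.007,"z":0.09,"spin":0,"jaw":0.3},{"x":0.004,"y":0.007,"z":0.12,"spin":0,"jaw":0.3},{"x":0.004,"y":0.007,"z":0.15,"spin":0,"jaw":0.3},{"x":0.004,"y":0.007,"z":0.17,"spin":0,"jaw":0.3},{"x":0.004,"y":0.007,"z":0.19,"spin":0,"jaw":0.3},{"x":0.004,"y":0.007,"z":0.19,"spin":0,"jaw":0.3}]'
python3 - <<'E'
from h import *
s=env.sense(); print((RL.T@s['tcp_rot']).round(3),s['joint_pos'].round(2)); go(*L(0,0,.14)); go(*L(0,0,.0354))
E
```

```text
t: 21.55
tool_pos: [0.6046, 0.0303, 0.1947]
tcp_rot: [[-0.833, 0.032, 0.553], [0.044, 0.999, 0.008], [-0.552, 0.031, -0.833]]
ft_force: [-1.1, -0.2, -2.5]
gripper_width: 0.0498
grasp_force: 30.0
[[-1.     0.003 -0.026]
 [ 0.002  0.999  0.036]
 [ 0.026  0.036 -0.999]] [ 0.33  0.52 -0.66  2.24  1.9   0.41 -0.44]
shift [-0.003  -0.0016 -0.004 ] spin 0 pos [0.6046 0.0303 0.1947] yaw 3.089
shift [-0.0057 -0.0053  0.1005] spin 0 pos [0.6046 0.0303 0.1947] yaw 3.089
```

```bash
python3 -m inch '[{"x":-0.002,"y":-0.002,"z":0.02,"spin":0,"jaw":0.3},{"x":-0.004,"y":-0.004,"z":0.04,"spin":0,"jaw":0.3},{"x":-0.0055,"y":-0.005,"z":0.06,"spin":0,"jaw":0.3},{"x":-0.0055,"y":-0.005,"z":0.075,"spin":0,"jaw":0.3},{"x":-0.0055,"y":-0.005,"z":0.085,"spin":0,"jaw":0.3},{"x":-0.0055,"y":-0.005,"z":0.094,"spin":0,"jaw":0.3},{"x":-0.0055,"y":-0.005,"z":0.094,"spin":0,"jaw":0.3}]'
python3 - <<'E'
from h import *
s=env.sense(); print((RL.T@s['tcp_rot']).round(3),s['joint_pos'].round(2),(RL.T@(s['tool_pos']-OL)).round(4)); go(*L(0,0,.0284))
w=snap('wrist'); w=cv2.cvtColor(w['pixels'],cv2.COLOR_RGB2BGR)
cv2.imwrite('pics/pre2.png',cv2.resize(w[90:330,110:410],(800,600)[:1]+(640,) if 0 else (750,600)))
E
```

```text
t: 22.25
tool_pos: [0.6619, 0.0243, 0.1242]
tcp_rot: [[-0.829, 0.032, 0.558], [0.042, 0.999, 0.005], [-0.557, 0.027, -0.83]]
ft_force: [0.1, -0.2, -1.5]
gripper_width: 0.0501
grasp_force: 30.0
[[-1.     0.001 -0.02 ]
 [ 0.     0.999  0.033]
 [ 0.02   0.033 -0.999]] [ 0.34  0.74 -0.67  2.15  2.09  0.53 -0.52] [ 0.0036 -0.0013  0.0453]
shift [0.0032 0.0007 0.017 ] spin 0 pos [0.6619 0.0243 0.1242] yaw 3.091
```

View pics/pre2.png

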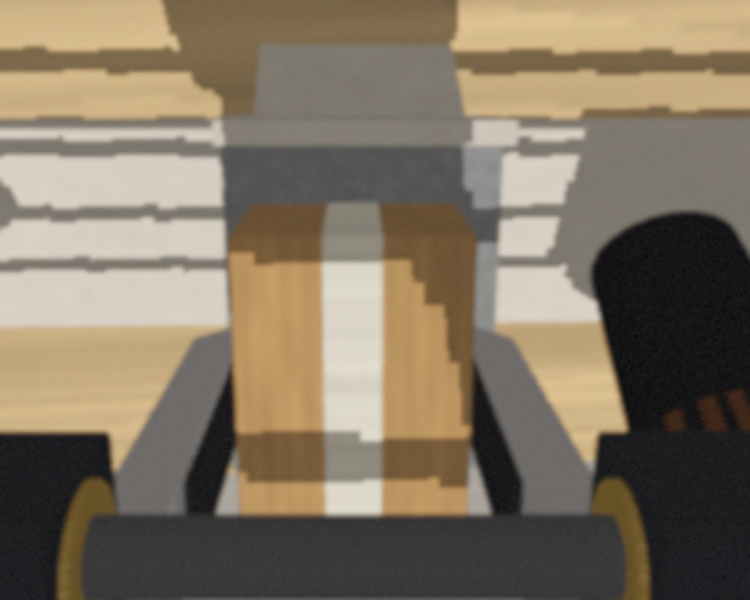

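The view shows the lip at rows 118–147, the ledge spanning u 212–518 (centre about 363), and the carton end at u 250–460 (centre about 355), so it is centred to about 2 mm. I'll check the lip distance by ray.

Run:
```python
from h import *
im=snap('wrist'); s=env.sense()
def onplane(u,v,o,R,z):
    p,d=ray(im,u,v); P=R.T@(p-o); D=R.T@d; return P+D*(z-P[2])/D[2]
f=lambda x,y:(x/2.5+110-.3,y/2.5+90-.3)
print('lip',[onplane(*f(a,147),OL,RL,.014).round(4) for a in (214,516)])
print('plate',[onplane(*f(a,200),OL,RL,0).round(4) for a in (224,500)])
print('carton end bottom (tool)',[onplane(*f(a,205),s['tool_pos'],s['tcp_rot'],.0274).round(4) for a in (250,460)])
print('carton end top (tool)',[onplane(*f(a,b),s['tool_pos'],s['tcp_rot'],-.0086).round(4) for a,b in ((230,248),(475,236))])
```

```text
lip [array([-0.0469, -0.0351,  0.014 ]), array([-0.0465,  0.0389,  0.014 ])]
plate [array([-0.0316, -0.0351,  0.    ]), array([-0.0311,  0.0386,  0.    ])]
carton end bottom (tool) [array([ 0.0367, -0.0263,  0.0274]), array([0.0366, 0.0245, 0.0274])]
carton end top (tool) [array([ 0.0347, -0.0258, -0.0086]), array([ 0.0371,  0.0227, -0.0086])]
```

```bash
python3 -m inch '[{"x":0.006,"y":0.004,"z":0.005,"spin":0,"jaw":0.3},{"x":0.006,"y":0.004,"z":0.010,"spin":0,"jaw":0.3},{"x":0.006,"y":0.004,"z":0.014,"spin":0,"jaw":0.3},{"x":0.006,"y":0.004,"z":0.016,"spin":0,"jaw":0.3},{"x":0.006,"y":0.004,"z":0.016,"spin":0,"jaw":0.3}]'
python3 - <<'E'
from h import *
s=env.sense(); print((RL.T@s['tcp_rot']).round(3),(RL.T@(s['tool_pos']-OL)).round(4),(RL.T@s['ft_force']).round(2))
E
```

```text
t: 22.85
tool_pos: [0.6659, 0.0287, 0.1078]
tcp_rot: [[-0.829, 0.031, 0.558], [0.041, 0.999, 0.005], [-0.558, 0.027, -0.83]]
ft_force: [0.0, -0.0, -1.3]
gripper_width: 0.0499
grasp_force: 30.0
[[-1.     0.    -0.019]
 [-0.001  0.999  0.033]
 [ 0.019  0.033 -0.999]] [-0.0027  0.0033  0.0297] [-0.74 -0.01 -1.11]
```

```bash
python3 -m inch '[{"x":0,"y":0,"z":0.001,"spin":0,"jaw":0.3},{"x":0,"y":0,"z":0.002,"spin":0,"jaw":0.3},{"x":0,"y":0,"z":0.002,"spin":0,"jaw":0.3}]'
python3 - <<'E'
from h import *
s=env.sense(); print((RL.T@(s['tool_pos']-OL)).round(4),(RL.T@s['ft_force']).round(2))
E
python3 -m inch '[{"x":0,"y":0,"z":0.001,"spin":0,"jaw":0.3},{"x":0,"y":0,"z":0.0015,"spin":0,"jaw":0.3},{"x":0,"y":0,"z":0.0015,"spin":0,"jaw":0.3}]'
python3 - <<'E'
from h import *
s=env.sense(); print((RL.T@(s['tool_pos']-OL)).round(4),(RL.T@s['ft_force']).round(2))
E
```

```text
t: 23.15
tool_pos: [0.6663, 0.0289, 0.1069]
tcp_rot: [[-0.829, 0.03, 0.558], [0.04, 0.999, 0.005], [-0.558, 0.026, -0.83]]
ft_force: [-7.4, -1.0, 5.9]
gripper_width: 0.0493
grasp_force: 30.0
[-0.0029  0.0034  0.0288] [-2.63 -1.35  9.01]
t: 23.45
tool_pos: [0.6663, 0.0289, 0.1067]
tcp_rot: [[-0.829, 0.03, 0.559], [0.039, 0.999, 0.004], [-0.558, 0.025, -0.829]]
ft_force: [-17.8, -1.2, 18.9]
gripper_width: 0.0498
grasp_force: 30.0
[-0.003   0.0035  0.0286] [-3.65 -2.13 25.59]
```

```bash
python3 -m inch '[{"x":0,"y":0,"z":-0.0015,"spin":0,"jaw":0.3},{"x":0,"y":0,"z":-0.0015,"spin":0,"jaw":0.56},{"x":0,"y":0,"z":-0.0015,"spin":0,"jaw":0.6},{"x":0,"y":0,"z":-0.0015,"spin":0,"jaw":0.68},{"x":0,"y":0,"z":-0.0015,"spin":0,"jaw":0.75},{"x":0,"y":0,"z":-0.0015,"spin":0,"jaw":0.75},{"x":0,"y":0,"z":-0.0015,"spin":0,"jaw":0.75},{"x":0,"y":0,"z":-0.01,"spin":0,"jaw":0.75},{"x":0,"y":0,"z":-0.03,"spin":0,"jaw":0.75},{"x":0,"y":0,"z":-0.06,"spin":0,"jaw":0.75},{"x":0,"y":0,"z":-0.09,"spin":0,"jaw":0.75},{"x":0,"y":0,"z":-0.12,"spin":0,"jaw":0.75}]'
python3 - <<'E'
from h import *
w=snap('wrist'); s=env.sense(); print(s['tool_pos'])
b=cv2.cvtColor(w['pixels'],cv2.COLOR_RGB2BGR); cv2.imwrite('pics/fin.png',cv2.resize(b[60:300,110:410],(750,600)))
np.save('fin.npy',w,allow_pickle=True)
E
```

```text
t: 24.65
tool_pos: [0.5997, 0.0284, 0.2057]
tcp_rot: [[-0.829, 0.031, 0.558], [0.041, 0.999, 0.006], [-0.558, 0.027, -0.83]]
ft_force: [-0.4, -0.3, 0.3]
gripper_width: 0.0706
grasp_force: 0.0
[0.59883615 0.02919163 0.20940834]
```

View pics/fin.png

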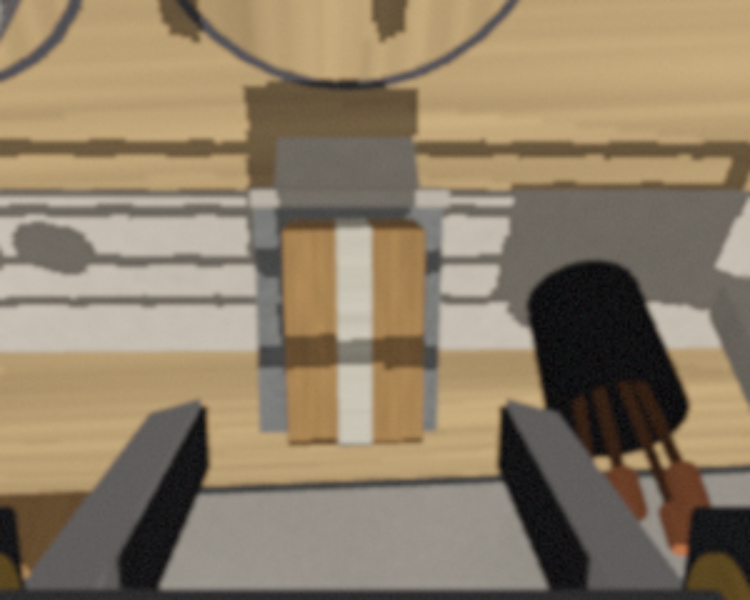

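The carton lies flat and square on the ledge at u 282–425, v 218–442, inside the ledge's sides and above the lip. I'll check the numbers, then hand in.

Run:
```python
from h import *
im=snap('wrist')
for x,y in ((282,230),(425,230),(423,440),(288,442)):
    p,d=ray(im,x/2.5+109.7,y/2.5+59.7); P=RL.T@(p-OL); D=RL.T@d; print((P+D*(.036-P[2])/D[2]).round(4))
print(workorder.hand_in())
```

```text
[-0.0386 -0.0219  0.036 ]
[-0.0385  0.0284  0.036 ]
[0.0403 0.0294 0.036 ]
[ 0.0404 -0.0212  0.036 ]
the job is handed in; nothing more can be done
None
```

I slid the pot into the empty ring, about 1 mm off centre. The carton lies flat and square on the ledge, within about 4 mm of its middle. I kept the arm clear of the jar, bottle and cup, but did not re-measure them at the end. The job is handed in, and no verdict came back.

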